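# Dowel the gauging stop and roll the arbor up to it

## Robot

A 7-joint arm with a two-finger parallel gripper is mounted at the origin on the work surface. World frame = base frame: x ahead of the robot, y to its left, z up, the work surface at z = 0. Lengths are in m, angles in rad, forces in N, time in s.
With the tool pointing down it reaches from about 0.35 to 0.9 m from the base axis. Payload 8.1 kg.
Tool frame: the origin (TCP) lies between the finger pads; the fingertips stand 22 mm ahead of it and the grasp point (between the pads) lies 3 mm ahead of it; z points along the fingers, y is the line along which they close (so a half turn about z gives the same grasp; the last joint's range is limited). The gripper opens to 92 mm and grips with 3 to 60 N. Pads are 19 mm wide; open, the fingers measure 130 mm over their backs; the gripper's body (75 mm by 190 mm) begins 47 mm behind the grasp point.
Start: joints at [1.173, 0.434, 0.025, 1.573, -0.012, 1.134, -0.075], TCP at [0.182, -0.598, 0.249] pointing down, gripper open.
Joint ranges: [-2.62, 2.62], [-0.44, 2.09], [-1.27, 1.32], [0.08, 2.57], [-1.32, 4.46], [0.12, 2], [-2.74, 2.74]. Speed limits (rad/s): [2.22, 2.22, 3.01, 3.01, 3.14, 3.14, 3.14].

## Interface

Orientations are given as a rotation vector (axis times angle).
In Python, from cell import env gives the robot as it stands.
- The arm moves only by the tool step_arm, never from a script. Its argument "rows" is a list of rows, each a list of 7 numbers: the shift along the tool's x, y, z in mm, then the turn, a rotation vector about the tool's x, y, z in rad, then the gripper command: -1 is shut, 1 is fully open, values between are in proportion. A call has exactly 8 rows; each row is the pose to reach, as a shift and turn from the pose commanded when the call began, along the tool's axes at that moment; what a row does not reach only later rows make up. A row lasts 1/10 s, in which the tool goes at most 50 mm and 8.59 degrees, less where a joint would pass 70% of its speed; a pose out of reach is approached as far as the arm can. A call with a gripper value outside its range is refused whole. The fingers move at their own pace and stop on an object; "squeeze" is the grip in N (left out, the last holds). Time passes only in rows, so rows that repeat a pose let the fingers close, or fill a call up. It gives the time, the measured TCP pose, the force, the opening and the grip force at its end, in the units of the state.
- env.sense(): the state, without advancing time (a new reading comes with each control period).
- env.camera(name): name is "side" or "top"; returns a dict with "color" (480x640x3 uint8, red, green, blue), "K" (3x3 intrinsics, pixels), "origin" and "orientation" of the camera in the world. Camera axes: x right, y down, z forward; pixel columns grow to the right and rows downward; lengths in m; the calibration is good to about 2 mm. A picture is of the moment at which its call begins. There is no depth.
- env.close_job(): hands the job in; it is judged then, once.
The state is a dict: "clock": time; "qpos": joint angles; "qd": joint speeds; "joint_efforts": joint torques, N m; "tool_pos": TCP position; "ee_rot": TCP orientation; "ft_force": force on the tool from outside, world axes, zero at the start; "wrist_torque": the same for the moment, N m; "opening": finger opening in m; "finger_force": force on a finger pad.
Only numpy, scipy, OpenCV 4.12 (cv2) and the standard library are available. Lean on these libraries where they do the work, as an engineer would, in place of code of your own. Each camera call takes 0.05 s, during which the arm holds its last target. There are 200 camera calls.

## Task

Get the barrel arbor ready for gauging. Slide the steel stop bar gently along the back fence of the gauging plate, its dowel tip riding on the plate and never lifted off it, towards the dial-gauge end, until the dowel drops into its unmarked hole and the bar sits flat on the plate, square to the fence. Then roll the arbor along the plate, without lifting or flicking it, until it lies still against the side of the stop bar; leave the clock wheel and the spacer on the plate where they are.

Things in the scene. Friction and masses are not known exactly. Their poses are not given: they have to be found in the camera images.
- fence: Bright steel guide bar 300 mm long, 14 high, 18 wide, fixed along the far side of a dark iron plate (440 x 250 mm, 22 thick). Neither moves. Origin: mid-length of its working face, at the height of the plate's top. x points square off the face, away from the robot: the free plate surface is at negative x, down to -220 mm. y runs along the face to the robot's left; z up.
- fence_left (a point): Left end of the fence's working face, 150 mm from its middle, at plate height. A dial gauge on a column stands on the plate's left end, swung clear, 75 mm or more beyond the stop bar's final place. The plate's one blind hole: 10 mm wide, 9 deep, centre 97 mm in front of the face's line and 60 to 120 mm to the right of this point, always left of where the stop bar starts.
- stop: Stop bar: ground steel, 110 mm long (its x), 36 wide (y), 22 high, 0.55 to 0.8 kg, loose. Origin: centre of underside. It starts crosswise to the fence, askew up to 4.6 deg, far end 1 to 9 mm short of it, cocked 3.7 deg: its near end rides on the dowel tip, the far end on its edge. Pushed up to the fence (origin at fence x = -55 mm), its dowel passes over the hole; once in, it goes no further.
- stop_pin (a point): Tip centre of the 8 mm round dowel that stands 6 mm out of the stop bar's underside, 42 mm from the bar's origin towards the robot (bar x = -42 mm). Level with the plate's surface while it rides on the plate, 6 mm below the surface once it is home and the bar lies flat.
- arbor: Barrel arbor: round steel bar, 22 mm diameter, 100 long, 0.25 to 0.35 kg, an 8 mm pivot at one end and a 7 mm square at the other, each 8 long. Lies on the plate 55 mm or more right of the stop bar, parallel to it within 6 deg, its middle 64 to 70 mm in front of the fence face. Origin: mid-axis, 11 mm above the plate; x along the axis. Rolls freely but soon stops by itself.
- wheel: Brass clock wheel, 56 mm across and 4 mm thick with a thin arbor standing up to 22 mm, lying on the near left part of the plate. Origin: centre of its underside.
- spacer: Brass spacer ring, 32 mm outside diameter, 12 mm high, lying on the near right part of the plate. Origin: centre of its underside.
Not all that is in view belongs to the job. What is shaped like the arbor but blue or orange is not meant.

How it is judged:
By the outcome, as a careful person would: the job done as asked, in the order asked, and still so for the second after the job is handed in, with the robot touching nothing.
It also fails if it takes over 70 s, if anything falls off the work surface, if the arm or the gripper's body presses on something with over 40 N, if the wrist force passes 120 N, or if a joint passes its speed limit or range.

## Working session

There is one attempt and no reset: what is moved stays moved. The work goes in short steps, Python scripts to look and compute and a tool call to move; the robot and the scene stay as the last step left them, time stands still between calls to the robot, and variables do not carry over. Pictures are saved under pics/ and viewed, at most 10 in all, crops included, and the job is handed in when it is done.

Besides the shell and the picture viewer there is one more tool, called as name([rows], argument=value, ...), one row to a line, values as JSON. step_arm: Moves the arm, as the interface text tells. Its arguments: {"type":"object","properties":{"rows":{"type":"array"},"squeeze":{"type":"number"}},"required":["rows"]}

```bash
mkdir -p pics; ls
cat > h.py <<'E'
import numpy as np, cv2
from scipy.spatial.transform import Rotation as R
from cell import env
def cam(n,fn=None):
    c=env.camera(n)
    if fn: cv2.imwrite('pics/'+fn,c['color'][:,:,::-1])
    return c
def rot(o):
    o=np.array(o,float)
    if o.shape==(3,3): return o
    return R.from_rotvec(o).as_matrix() if o.size==3 else R.from_quat(o).as_matrix()
def px2w(c,u,v,z):
    d=rot(c['orientation'])@np.linalg.inv(c['K'])@np.array([u,v,1.])
    o=np.array(c['origin']); return o+d*(z-o[2])/d[2]
def w2px(c,p):
    q=np.array(c['K'])@rot(c['orientation']).T@(np.array(p)-c['origin']); return q[:2]/q[2]
E
python3 - <<'E'
from h import *
for n in('top','side'):
    c=cam(n,n+'0.png'); print(n,c['K'],c['origin'],c['orientation'])
s=env.sense(); print({k:np.round(v,4) for k,v in s.items()})
E
```

```text
pics
top [[527.54993335   0.         315.21512798]
 [  0.         527.54993335 228.94909241]
 [  0.           0.           1.        ]] [ 0.40764834 -0.16349157  1.08960219] [-2.17914292  2.23403871 -0.05552225]
side [[604.51937595   0.         325.78019625]
 [  0.         604.51937595 236.39695424]
 [  0.           0.           1.        ]] [-0.32703587  0.60866227  0.71623191] [-0.98537592  2.23685067 -1.27718615]
{'clock': np.float64(0.1), 'qpos': array([ 1.1734,  0.4352,  0.025 ,  1.574 , -0.0116,  1.134 , -0.0751]), 'qd': array([ 0.0005, -0.0024,  0.0011, -0.0037,  0.0009, -0.001 ,  0.0015]), 'joint_efforts': array([ 4.80000e-03, -6.69123e+01,  9.89000e-01, -3.15141e+01,
       -6.04000e-02,  3.75000e-02,  1.00000e-04]), 'tool_pos': array([ 0.1814, -0.5977,  0.248 ]), 'ee_rot': array([-3.1062e+00, -4.6110e-01,  5.0000e-04]), 'ft_force': array([-0.184 ,  0.4749,  0.1224]), 'wrist_torque': array([0.033 , 0.0385, 0.001 ]), 'finger_force': np.float64(0.0), 'opening': np.float64(0.0918)}
```

View pics/top0.png

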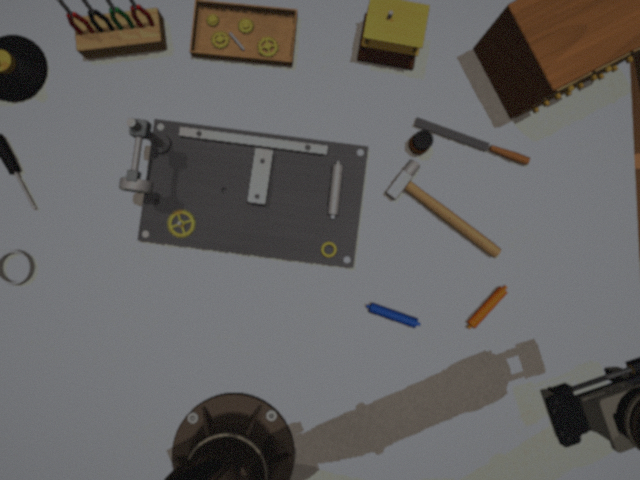

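View pics/side0.png

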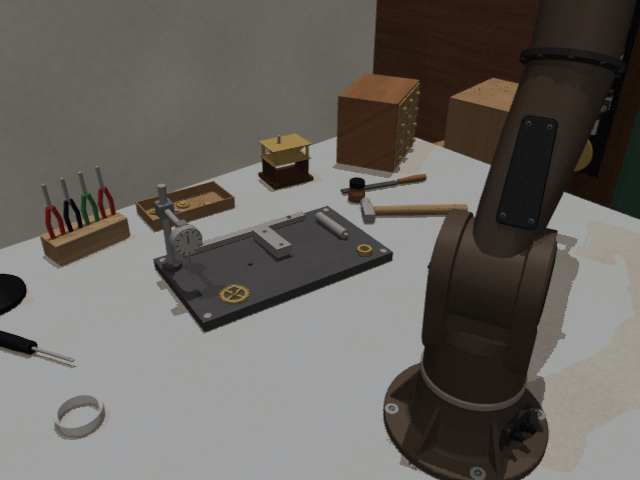

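The top view shows the plate from (140,120) to (368,266), the fence from (180,130) to (328,152), the stop at (260,176) and the arbor at (335,190). There is a dark hole near (223,188), the wheel is at (181,223) and the spacer at (329,249). I'll enlarge it.

Run:
```python
import cv2
a=cv2.imread('pics/top0.png')[115:265,170:370]
cv2.imwrite('pics/top0c.png',cv2.convertScaleAbs(cv2.resize(a,None,fx=4,fy=4,interpolation=cv2.INTER_CUBIC),alpha=1.5))
```

```text
(no output)
```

View pics/top0c.png

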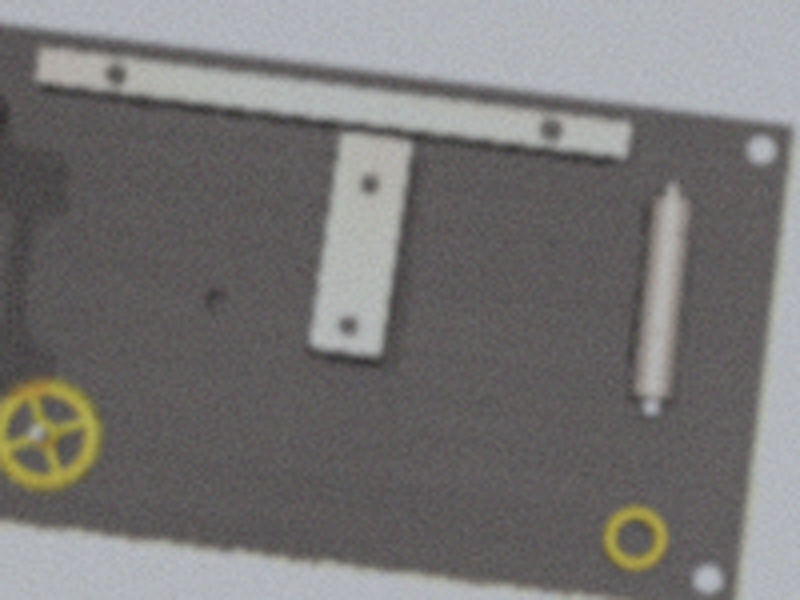

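The crop shows the fence's front top edge running from about (36,84) to (628,160). The stop's corners are at (341,130), (413,140), (383,357) and (309,348). The hole candidate is at (215,298) and the arbor axis runs from (673,190) to (652,405).

```bash
cat >> h.py <<'E'
def setup(c,Lp=(36,84),Rp=(628,160)):
    f=lambda p,z: px2w(c,170+p[0]/4,115+p[1]/4,z)
    L=f(Lp,.036);Rr=f(Rp,.036)
    y=(L-Rr)[:2]; ln=np.linalg.norm(y); y/=ln; x=np.array([y[1],-y[0]])
    return f,(L+Rr)[:2]/2,x,y,ln
E
python3 - <<'E'
from h import *
c=cam('top')
f,o,x,y,ln=setup(c); print('fence',o,'len',ln,'yaw deg',np.degrees(np.arctan2(x[1],x[0])))
def F(p,z):
    w=f(p,z)[:2]; return w.round(4),(np.array([(w-o)@x,(w-o)@y])*1000).round(1)
for n,p,z in [('hole',(215,298),.022),('TL',(341,130),.045),('TR',(413,140),.045),('BR',(383,357),.051),('BL',(309,348),.051),('stopc',(361,244),.048),
 ('arb far',(671,190),.033),('arb near',(652,405),.033),('wheel',(47,434),.026),('sp',(636,538),.034),('screw far',(370,184),.046),('screw near',(347,326),.05)]: print(n,*F(p,z))
E
```

```text
fence [ 0.6199248  -0.05477957] len 0.29955907895398753 yaw deg -8.692195797698885
hole [0.5343 0.0078] [-94.1  49. ]
TL [ 0.614 -0.06 ] [-5.1 -6. ]
TR [ 0.6082 -0.0957] [ -5.4 -42.2]
BR [ 0.4997 -0.0789] [-115.2  -42.1]
BL [ 0.505  -0.0426] [-115.4   -5.3]
stopc [ 0.5563 -0.069 ] [-60.7 -23.7]
arb far [ 0.5821 -0.2242] [ -11.8 -173.2]
arb near [ 0.4739 -0.2118] [-120.7 -177.3]
wheel [0.4671 0.0928] [-173.3  122.8]
sp [ 0.4074 -0.202 ] [-187.8 -177.6]
screw far [ 0.5865 -0.0739] [-30.2 -24. ]
screw near [ 0.5155 -0.0614] [-102.2  -22.4]
```

```bash
cat >> h.py <<'E'
O=np.array([0.6199,-0.0548]); yaw=np.radians(-8.69)
X=np.array([np.cos(yaw),np.sin(yaw)]); Y=np.array([-X[1],X[0]])
RT=np.column_stack([[*Y,0],[*X,0],[0,0,-1]])   # tool x=fence y, tool y=fence x, z down
def delta(fx,fy,z):
    "fence mm, z of TCP in mm -> tool shift mm, turn"
    s=env.sense(); A=rot(s['ee_rot']); p=np.array([*(O+X*fx/1e3+Y*fy/1e3),z/1e3])
    print('d',(A.T@(p-s['tool_pos'])*1e3).round(1),R.from_matrix(A.T@RT).as_rotvec().round(4))
def st():
    s=env.sense(); w=s['tool_pos'][:2]-O; f=s['ft_force']
    print('t %.1f fx %.1f fy %.1f z %.1f'%(s['clock'],w@X*1e3,w@Y*1e3,s['tool_pos'][2]*1e3),'F fence',(f[:2]@X).round(2),(f[:2]@Y).round(2),f[2].round(2),'op',round(s['opening']*1e3,1))
E
python3 -c "
from h import *
st(); delta(-155,-23,150)"
```

```text
t 0.1 fx -351.4 fy -602.9 z 248.1 F fence -0.25 0.37 0.02 op 92.0
d [ 427.5 -438.2   98.6] [-1.2000e-03 -6.0000e-04 -1.1244e+00]
```

step_arm([
  [27,-27,6,0,0,-0.07,-1],
  [53,-55,12,0,0,-0.14,-1],
  [80,-82,18,0,0,-0.21,-1],
  [107,-110,25,0,0,-0.28,-1],
  [134,-137,31,0,0,-0.35,-1],
  [160,-164,37,0,0,-0.42,-1],
  [187,-192,43,0,0,-0.49,-1],
  [214,-219,49,0,0,-0.56,-1],
], squeeze=20)

```text
clock: 0.95
tool_pos: [0.3231, -0.3248, 0.1995]
ee_rot: [2.857, 1.306, -0.0]
ft_force: [1.0, -1.4, -0.0]
opening: 0.0323
finger_force: 0.0
```

```bash
python3 -c "
from h import *
st(); delta(-155,-23,150)"
```

```text
t 0.9 fx -252.6 fy -311.8 z 199.5 F fence 1.18 -1.27 -0.02 op 32.3
d [296.4 -71.1  49.5] [ 0.000e+00  1.000e-04 -5.616e-01]
```

step_arm([
  [40,-9,6,0,0,-0.08,-1],
  [80,-19,13,0,0,-0.16,-1],
  [120,-28,20,0,0,-0.24,-1],
  [160,-38,27,0,0,-0.32,-1],
  [200,-48,33,0,0,-0.4,-1],
  [240,-57,40,0,0,-0.48,-1],
  [270,-65,45,0,0,-0.53,-1],
  [296,-71,50,0,0,-0.562,-1],
])

```text
clock: 1.75
tool_pos: [0.464, -0.0544, 0.1494]
ee_rot: [-2.382, -2.048, -0.0]
ft_force: [-0.4, 0.5, -0.2]
opening: 0.0003
finger_force: 0.0
```

```bash
python3 - <<'E'
from h import *
st(); delta(-145,-23,50)
c=cam('side','s1.png')
E
python3 -c "
import cv2
a=cv2.imread('pics/s1.png')[140:340,140:400]
cv2.imwrite('pics/s1c.png',cv2.resize(a,None,fx=3,fy=3,interpolation=cv2.INTER_CUBIC))"
```

```text
t 1.8 fx -154.2 fy -23.2 z 149.4 F fence -0.5 0.46 -0.24 op 0.3
d [ 0.1  9.2 99.4] [-0.0001 -0.0004  0.001 ]
```

View pics/s1c.png

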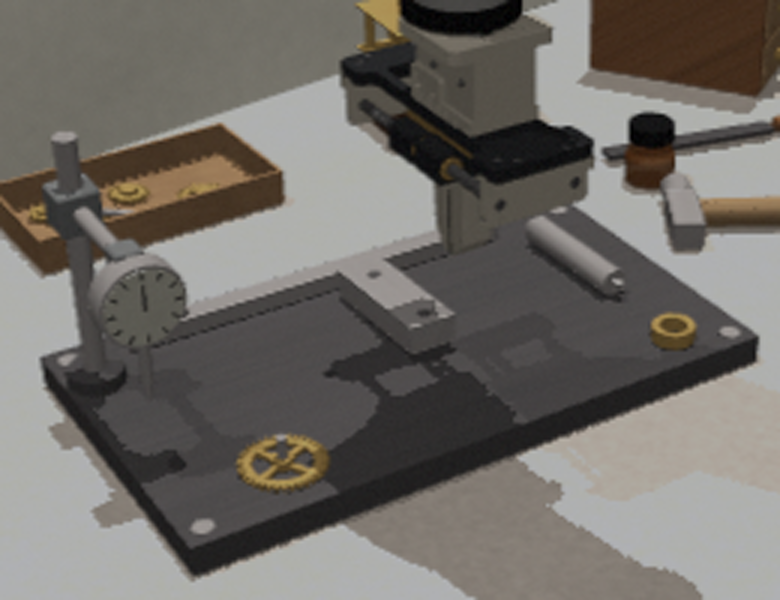

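The side view shows the closed gripper above and behind the near end of the stop bar, at (470,240) in the crop. Its long body lies along the bar's x and the gauge is well to the left. I'll descend behind the bar's near end.

step_arm([
  [0,4,15,0,0,0,-1],
  [0,8,35,0,0,0,-1],
  [0,9,55,0,0,0,-1],
  [0,9,75,0,0,0,-1],
  [0,9,88,0,0,0,-1],
  [0,9,95,0,0,0,-1],
  [0,9,99,0,0,0,-1],
  [0,9,99,0,0,0,-1],
])

```text
clock: 2.6
tool_pos: [0.4723, -0.0579, 0.0507]
ee_rot: [-2.386, -2.044, 0.0]
ft_force: [0.2, -0.2, -0.9]
opening: 0.0006
finger_force: 0.0
```

```bash
python3 -c "
from h import *
st()"
```

```text
t 2.6 fx -145.4 fy -25.4 z 50.7 F fence 0.2 -0.14 -0.91 op 0.6
```

step_arm([
  [0,1,1,0,0,0,-1],
  [0,2,1,0,0,0,-1],
  [0,3,1,0,0,0,-1],
  [0,4,1,0,0,0,-1],
  [0,5,1,0,0,0,-1],
  [0,6,1,0,0,0,-1],
  [0,7,1,0,0,0,-1],
  [0,8,1,0,0,0,-1],
])

```text
clock: 3.4
tool_pos: [0.4803, -0.0591, 0.0497]
ee_rot: [-2.386, -2.044, 0.0]
ft_force: [0.1, -0.0, -0.2]
opening: 0.0004
finger_force: 0.0
```

```bash
python3 -c "
from h import *
st()"
```

```text
t 3.4 fx -137.3 fy -25.3 z 49.7 F fence 0.14 -0.0 -0.19 op 0.4
```

step_arm([
  [0,1,0,0,0,0,-1],
  [0,2,0,0,0,0,-1],
  [0,2.5,0,0,0,0,-1],
  [0,3,0,0,0,0,-1],
  [0,3.5,0,0,0,0,-1],
  [0,4,0,0,0,0,-1],
  [0,4.5,0,0,0,0,-1],
  [0,5,0,0,0,0,-1],
])

```text
clock: 4.2
tool_pos: [0.4852, -0.0598, 0.0497]
ee_rot: [2.386, 2.044, -0.0]
ft_force: [0.1, -0.6, 0.1]
opening: 0.0002
finger_force: 0.0
```

```bash
python3 -c "
from h import *
st(); delta(-130,-25,50)"
```

```text
t 4.2 fx -132.4 fy -25.3 z 49.7 F fence 0.19 -0.56 0.09 op 0.2
d [ 0.3  2.4 -0.3] [-0.      0.     -0.0024]
```

step_arm([
  [0,0.5,0,0,0,0,-1],
  [0,1,0,0,0,0,-1],
  [0,1.5,0,0,0,0,-1],
  [0,2,0,0,0,0,-1],
  [0,2.5,0,0,0,0,-1],
  [0,3,0,0,0,0,-1],
  [0,3.5,0,0,0,0,-1],
  [0,4,0,0,0,0,-1],
])

```text
clock: 5.0
tool_pos: [0.4874, -0.0603, 0.0495]
ee_rot: [-2.384, -2.043, 0.004]
ft_force: [-6.1, 1.0, 6.3]
opening: 0.0004
finger_force: 4.0
```

Run:
```python
from h import *
st()
a=cam('top')['color'][115:265,170:370,::-1]
cv2.imwrite('pics/t2.png',cv2.convertScaleAbs(cv2.resize(a,None,fx=4,fy=4,interpolation=cv2.INTER_CUBIC),alpha=1.5))
```

```text
t 5.0 fx -130.1 fy -25.5 z 49.5 F fence -6.16 0.08 6.33 op 0.4
```

View pics/t2.png

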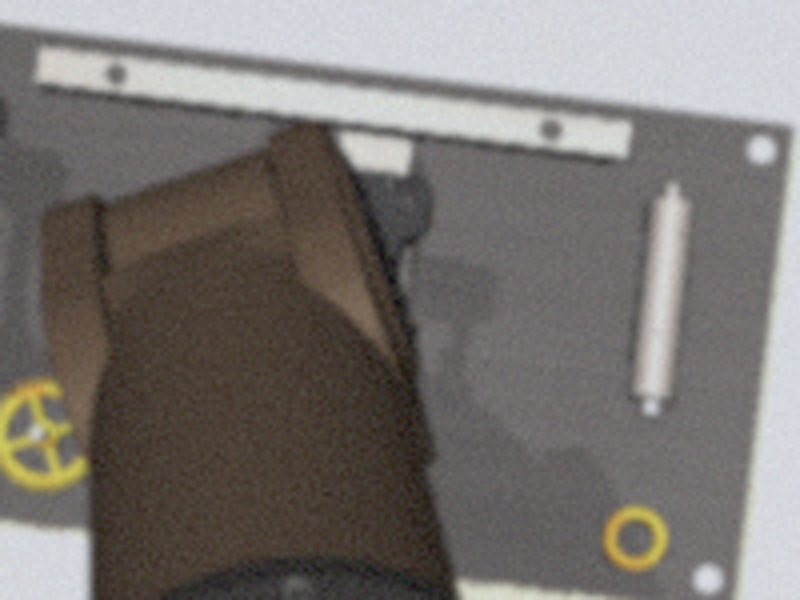

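The arm now hides most of the bar. Its far end at (345-410,135) looks as if it hasn't moved. The reaction is 6 N sideways and 6 N upward, so I'll back off, go a little lower and push again.

step_arm([
  [0,-2,0,0,0,0,-1],
  [0,-4,0,0,0,0,-1],
  [0,-4,1.5,0,0,0,-1],
  [0,-4,2,0,0,0,-1],
  [0,-3,2,0,0,0,-1],
  [0,-2,2,0,0,0,-1],
  [0,-1.5,2,0,0,0,-1],
  [0,-1,2,0,0,0,-1],
])

```text
clock: 5.85
tool_pos: [0.4873, -0.0603, 0.0476]
ee_rot: [-2.385, -2.043, 0.002]
ft_force: [-5.6, 1.3, 5.0]
opening: 0.0009
finger_force: 3.0
```

```bash
python3 -c "
from h import *
st()"
```

```text
t 5.8 fx -130.3 fy -25.4 z 47.6 F fence -5.7 0.41 4.97 op 0.9
```

step_arm([
  [0,0.5,0,0,0,0,-1],
  [0,1,0,0,0,0,-1],
  [0,1.5,0,0,0,0,-1],
  [0,2,0,0,0,0,-1],
  [0,2.5,0,0,0,0,-1],
  [0,3,0,0,0,0,-1],
  [0,3.5,0,0,0,0,-1],
  [0,3.5,0,0,0,0,-1],
])

```text
clock: 6.65
tool_pos: [0.4895, -0.0607, 0.0475]
ee_rot: [-2.384, -2.043, 0.005]
ft_force: [-8.5, 2.1, 7.3]
opening: 0.0006
finger_force: 4.7
```

```bash
python3 -c "
from h import *
st()"
```

```text
t 6.7 fx -128.0 fy -25.6 z 47.5 F fence -8.71 0.76 7.26 op 0.6
```

step_arm([
  [0,0.5,0,0,0,0,-1],
  [0,1,0,0,0,0,-1],
  [0,1.5,0,0,0,0,-1],
  [0,2,0,0,0,0,-1],
  [0,2.5,0,0,0,0,-1],
  [0,3,0,0,0,0,-1],
  [0,3,0,0,0,0,-1],
  [0,3,0,0,0,0,-1],
])

```text
clock: 7.45
tool_pos: [0.492, -0.0612, 0.0474]
ee_rot: [-2.384, -2.042, 0.006]
ft_force: [-10.1, 1.4, 8.8]
opening: 0.0001
finger_force: 5.4
```

```bash
python3 -c "
from h import *
st()"
```

```text
t 7.5 fx -125.4 fy -25.6 z 47.4 F fence -10.22 -0.11 8.81 op 0.1
```

Run:
```python
from h import *
st()
a=cam('side')['color'][190:290,200:360,::-1]
cv2.imwrite('pics/s3.png',cv2.convertScaleAbs(cv2.resize(a,None,fx=5,fy=5,interpolation=cv2.INTER_CUBIC),alpha=1.3))
```

```text
t 7.5 fx -125.4 fy -25.6 z 47.4 F fence -10.22 -0.11 8.81 op 0.1
```

View pics/s3.png

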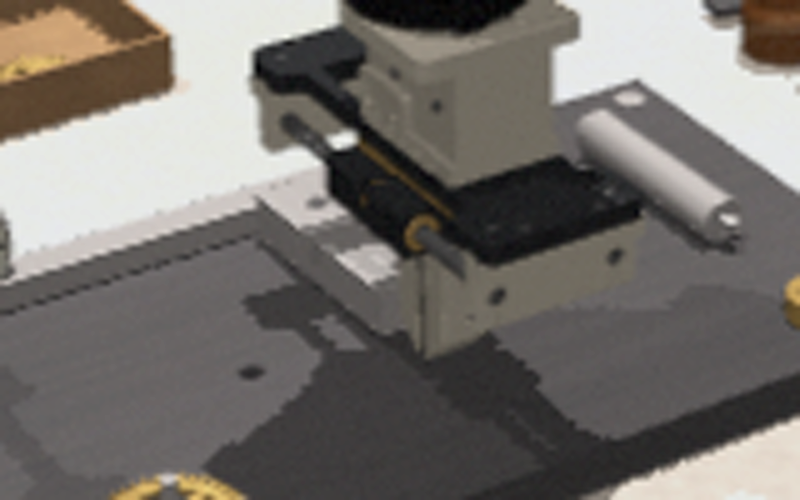

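The side view shows the fingers at the bar's near end around (420,340) in the crop. The far end at (260,200) is practically at the fence, and the hole is clear at (250,372). I'll push a little more to see whether it stalls.

step_arm([
  [0,0.5,0,0,0,0,-1],
  [0,1,0,0,0,0,-1],
  [0,1.5,0,0,0,0,-1],
  [0,1.5,0,0,0,0,-1],
  [0,1.5,0,0,0,0,-1],
  [0,1.5,0,0,0,0,-1],
  [0,1.5,0,0,0,0,-1],
  [0,1.5,0,0,0,0,-1],
])

```text
clock: 8.3
tool_pos: [0.4935, -0.0614, 0.0474]
ee_rot: [-2.384, -2.043, 0.006]
ft_force: [-9.7, 2.1, 8.6]
opening: 0.0007
finger_force: 5.5
```

```bash
python3 -c "
from h import *
st()"
```

```text
t 8.3 fx -124.0 fy -25.6 z 47.4 F fence -9.9 0.65 8.63 op 0.7
```

Run:
```python
from h import *
c=cam('side')
g=c['color'][190:290,200:360,::-1].copy(); 
g=cv2.convertScaleAbs(cv2.resize(g,None,fx=5,fy=5,interpolation=cv2.INTER_CUBIC),alpha=1.3)
def P(fx,fy,z): 
    w=O+X*fx/1e3+Y*fy/1e3; u=w2px(c,[*w,z/1e3]); return (u-[200,190])*5
for n,p in dict(face0top=(0,100,36),face_m=(0,0,36),hole=(-97,49,22),near_home=(-110,-6,28.5),far_home=(0,-6,22),far_home_top=(1.4,-6,44),near_top=(-108.6,-6,50.5),far_m5=(-5,-6,22)).items():
    u=P(*p); print(n,u.round()); cv2.circle(g,tuple(int(v) for v in u),3,(0,0,255),-1)
cv2.imwrite('pics/s4.png',g)
```

```text
face0top [ 34. 281.]
face_m [243. 216.]
hole [250. 378.]
near_home [382. 340.]
far_home [257. 239.]
far_home_top [253. 195.]
near_top [378. 294.]
far_m5 [262. 244.]
```

View pics/s4.png

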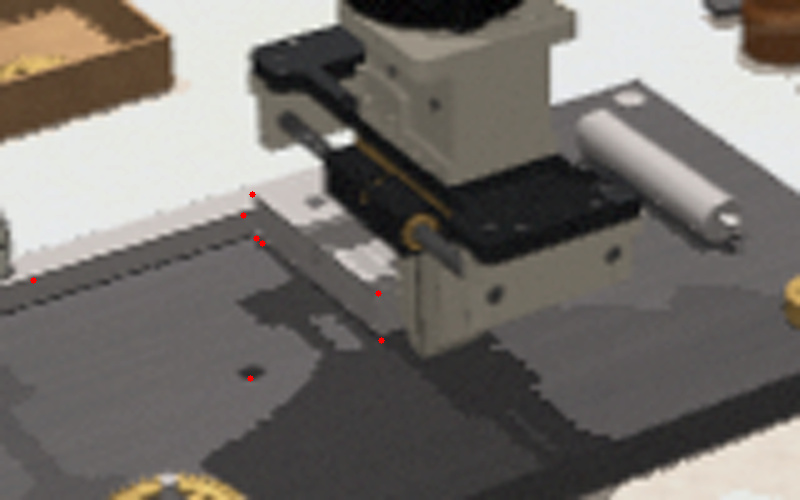

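step_arm([
  [0,0.5,0,0,0,0,-1],
  [0,1,0,0,0,0,-1],
  [0,1.5,0,0,0,0,-1],
  [0,2,0,0,0,0,-1],
  [0,2.5,0,0,0,0,-1],
  [0,3,0,0,0,0,-1],
  [0,3,0,0,0,0,-1],
  [0,3,0,0,0,0,-1],
])

```text
clock: 9.15
tool_pos: [0.4943, -0.0616, 0.0473]
ee_rot: [-2.381, -2.042, 0.011]
ft_force: [-18.2, 3.2, 16.6]
opening: 0.0004
finger_force: 9.7
```

```bash
python3 -c "
from h import *
st()"
```

```text
t 9.2 fx -123.1 fy -25.7 z 47.3 F fence -18.5 0.37 16.64 op 0.4
```

step_arm([
  [0,-6,0,0,0,0,-1],
  [0,-15,0,0,0,0,-1],
  [0,-20,-15,0,0,0,-0.5],
  [0,-20,-50,0,0,0,0],
  [0,-20,-75,0,0,0,0.09],
  [-20,-5,-75,0,0,0,0.09],
  [-40,30,-75,0,0,0,0.09],
  [-52,63,-75,0,0,0,0.09],
])

```text
clock: 9.95
tool_pos: [0.5543, -0.1252, 0.1246]
ee_rot: [2.385, 2.041, 0.001]
ft_force: [0.5, 0.8, -0.4]
opening: 0.044
finger_force: 0.0
```

Run:
```python
from h import *
st(); delta(-57,-76,47.5)
```

```text
t 9.9 fx -54.2 fy -79.5 z 124.6 F fence 0.33 0.88 -0.4 op 44.0
d [ 3.6 -3.  77.1] [ 0.0022  0.001  -0.0037]
```

step_arm([
  [0,-3,10,0.002,0.001,-0.0037,0.09],
  [0,-3,25,0.002,0.001,-0.0037,0.09],
  [0,-3,40,0.002,0.001,-0.0037,0.09],
  [0,-3,55,0.002,0.001,-0.0037,0.09],
  [0,-3,66,0.002,0.001,-0.0037,0.09],
  [0,-3,73,0.002,0.001,-0.0037,0.09],
  [0,-3,76,0.002,0.001,-0.0037,0.09],
  [0,-3,76.5,0.002,0.001,-0.0037,0.09],
])

```text
clock: 10.75
tool_pos: [0.5504, -0.1225, 0.0463]
ee_rot: [-2.38, -2.047, 0.001]
ft_force: [-0.0, -0.3, -0.6]
opening: 0.0499
finger_force: 0.0
```

Run:
```python
from h import *
st(); delta(-57,-76,47.5)
a=cam('top')['color'][115:265,170:370,::-1]
cv2.imwrite('pics/t5.png',cv2.convertScaleAbs(cv2.resize(a,None,fx=4,fy=4,interpolation=cv2.INTER_CUBIC),alpha=1.5))
```

```text
t 10.8 fx -58.5 fy -77.4 z 46.3 F fence 0.02 -0.28 -0.62 op 49.9
d [ 1.4  1.5 -1.2] [-0.002  -0.001   0.0013]
```

View pics/t5.png

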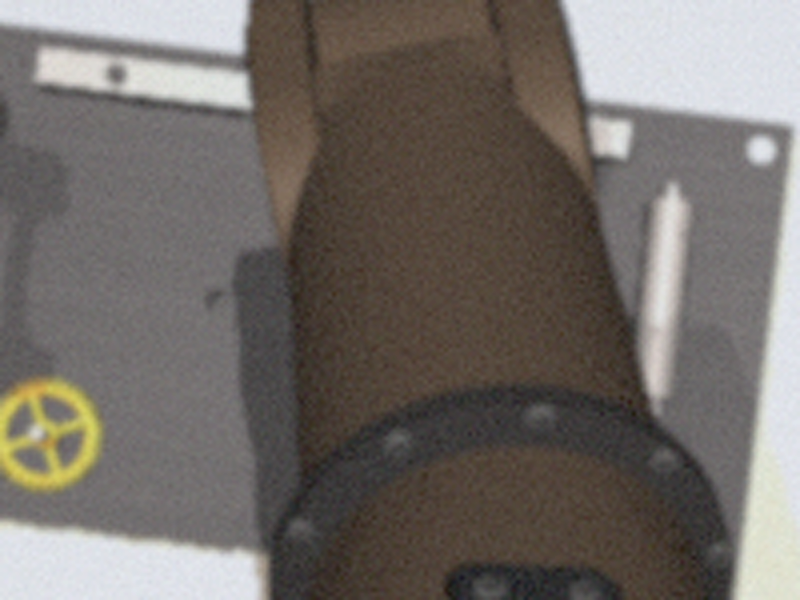

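The arm hides the bar from above and there is no contact force, so I'll approach the bar's right side.

step_arm([
  [3,0,-1,0,0,0.001,0.09],
  [6,0,-1,0,0,0.001,0.09],
  [9,0,-1,0,0,0.001,0.09],
  [12,0,-1,0,0,0.001,0.09],
  [15,0,-1,0,0,0.001,0.09],
  [18,0,-1,0,0,0.001,0.09],
  [20,0,-1,0,0,0.001,0.09],
  [22,0,-1,0,0,0.001,0.09],
])

```text
clock: 11.6
tool_pos: [0.5537, -0.1007, 0.0472]
ee_rot: [-2.381, -2.046, 0.001]
ft_force: [0.2, 0.2, -0.5]
opening: 0.0498
finger_force: 0.0
```

```bash
python3 -c "
from h import *
st()"
```

```text
t 11.6 fx -58.6 fy -55.3 z 47.2 F fence 0.15 0.21 -0.52 op 49.8
```

step_arm([
  [1,0,0,0,0,0,0.09],
  [2,0,0,0,0,0,0.09],
  [3,0,0,0,0,0,0.09],
  [4,0,0,0,0,0,0.09],
  [5,0,0,0,0,0,0.09],
  [6,0,0,0,0,0,0.09],
  [7,0,0,0,0,0,0.09],
  [8,0,0,0,0,0,0.09],
])

```text
clock: 12.4
tool_pos: [0.5545, -0.095, 0.0473]
ee_rot: [-2.384, -2.044, 0.004]
ft_force: [-1.8, -7.2, 2.3]
opening: 0.0501
finger_force: 3.2
```

```bash
python3 -c "
from h import *
st()"
```

```text
t 12.4 fx -58.6 fy -49.6 z 47.3 F fence -0.71 -7.4 2.28 op 50.1
```

step_arm([
  [1,0.1,0,0,0,0,0.09],
  [2,0.2,0,0,0,0,0.09],
  [3,0.3,0,0,0,0,0.09],
  [4,0.4,0,0,0,0,0.09],
  [5,0.5,0,0,0,0,0.09],
  [6,0.5,0,0,0,0,0.09],
  [7,0.5,0,0,0,0,0.09],
  [8,0.5,0,0,0,0,0.09],
])

```text
clock: 13.2
tool_pos: [0.5555, -0.0881, 0.0473]
ee_rot: [-2.385, -2.043, 0.006]
ft_force: [-3.9, -8.6, 5.1]
opening: 0.05
finger_force: 4.7
```

Run:
```python
from h import *
st(); delta(-58,-40,47.3)
a=cam('side')['color'][190:290,200:360,::-1]
cv2.imwrite('pics/s6.png',cv2.convertScaleAbs(cv2.resize(a,None,fx=5,fy=5,interpolation=cv2.INTER_CUBIC),alpha=1.3))
```

```text
t 13.2 fx -58.6 fy -42.7 z 47.3 F fence -2.6 -9.12 5.08 op 50.0
d [ 2.7  0.6 -0. ] [-0.0033  0.0026 -0.0026]
```

View pics/s6.png

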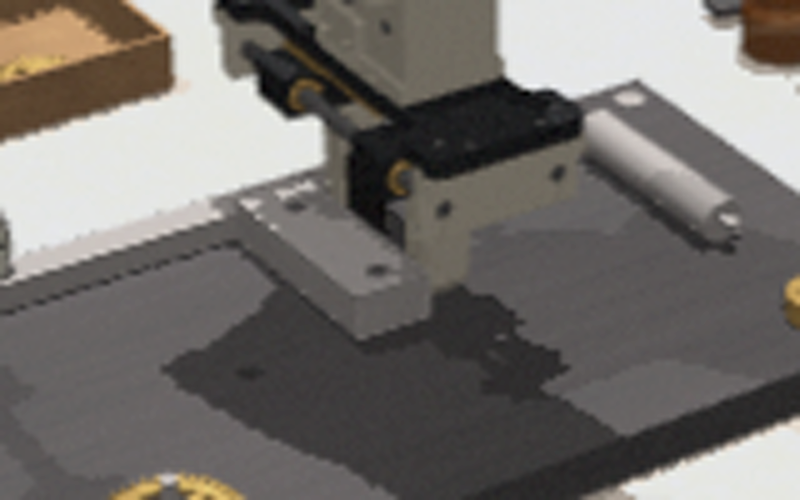

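The bar lies square against the fence with both fingers on its right side. Its near-left bottom corner is at (360,340), the near-left top corner at (357,296) and the hole at (250,372).

Run:
```python
from h import *
c=cam('side')
for u,v,z in[(360,340,28.7),(357,296,50.5),(432,322,28.7),(250,372,22),(430,275,50.5)]:
    w=px2w(c,200+u/5,190+v/5,z/1e3)[:2]-O; print((w@X*1e3).round(1),(w@Y*1e3).round(1))
```

```text
-105.3 1.7
-105.2 2.3
-109.7 -30.7
-92.7 46.9
-107.4 -31.5
```

step_arm([
  [2,0,0,0,0,0,0.09],
  [4,0,0,0,0,0,0.09],
  [6,0.1,0,0,0,0,0.09],
  [8,0.1,0,0,0,0,0.09],
  [10,0.2,0,0,0,0,0.09],
  [12,0.2,0,0,0,0,0.09],
  [14,0.2,0,0,0,0,0.09],
  [16,0.2,0,0,0,0,0.09],
])

```text
clock: 14.1
tool_pos: [0.5579, -0.0727, 0.0473]
ee_rot: [-2.386, -2.043, 0.007]
ft_force: [-5.4, -10.9, 6.4]
opening: 0.0499
finger_force: 5.3
```

```bash
python3 -c "
from h import *
st();delta(-58,-40,47.3)"
```

```text
t 14.1 fx -58.6 fy -27.1 z 47.3 F fence -3.66 -11.56 6.41 op 49.9
d [-12.9   0.6   0.1] [-0.0037  0.0031 -0.003 ]
```

step_arm([
  [2,0,0,0,0,0,0.09],
  [4,0,0,0,0,0,0.09],
  [6,0.1,0,0,0,0,0.09],
  [8,0.1,0,0,0,0,0.09],
  [10,0.2,0,0,0,0,0.09],
  [12,0.2,0,0,0,0,0.09],
  [14,0.2,0,0,0,0,0.09],
  [16,0.2,0,0,0,0,0.09],
])

```text
clock: 14.9
tool_pos: [0.5603, -0.0573, 0.0473]
ee_rot: [-2.386, -2.042, 0.009]
ft_force: [-6.3, -11.3, 7.7]
opening: 0.0498
finger_force: 5.8
```

```bash
python3 -c "
from h import *
st();delta(-58,-20,47.3)"
```

```text
t 14.9 fx -58.5 fy -11.4 z 47.3 F fence -4.47 -12.12 7.71 op 49.8
d [-8.6  0.6  0. ] [-0.0042  0.0037 -0.0033]
```

step_arm([
  [2,0,0,0,0,0,0.09],
  [4,0,0,0,0,0,0.09],
  [6,0,0,0,0,0,0.09],
  [8,0,0,0,0,0,0.09],
  [10,0,0,0,0,0,0.09],
  [12,0,0,0,0,0,0.09],
  [14,0,0,0,0,0,0.09],
  [16,0,0,0,0,0,0.09],
])

```text
clock: 15.7
tool_pos: [0.5627, -0.0415, 0.0473]
ee_rot: [-2.386, -2.042, 0.009]
ft_force: [-6.3, -11.5, 7.6]
opening: 0.0502
finger_force: 5.9
```

```bash
python3 -c "
from h import *
st()"
```

```text
t 15.7 fx -58.6 fy 4.5 z 47.3 F fence -4.54 -12.3 7.6 op 50.2
```

step_arm([
  [1,0,0,0,0,0,0.09],
  [2,0,0,0,0,0,0.09],
  [3,0,0,0,0,0,0.09],
  [4,0,0,0,0,0,0.09],
  [5,0,0,0,0,0,0.09],
  [6,0,0,0,0,0,0.09],
  [7,0,0,0,0,0,0.09],
  [8,0,0,0,0,0,0.09],
])

```text
clock: 16.5
tool_pos: [0.564, -0.0335, 0.0473]
ee_rot: [-2.386, -2.042, 0.009]
ft_force: [-4.4, -10.3, 7.9]
opening: 0.0498
finger_force: 5.5
```

```bash
python3 -c "
from h import *
st()"
```

```text
t 16.5 fx -58.5 fy 12.6 z 47.3 F fence -2.8 -10.88 7.93 op 49.8
```

Expected drop at about fy 18–22. I'll go slowly, 5 mm per call.

step_arm([
  [0.6,0,0,0,0,0,0.09],
  [1.2,0,0,0,0,0,0.09],
  [1.8,0,0,0,0,0,0.09],
  [2.4,0,0,0,0,0,0.09],
  [3,0,0,0,0,0,0.09],
  [3.6,0,0,0,0,0,0.09],
  [4.3,0,0,0,0,0,0.09],
  [5,0,0,0,0,0,0.09],
])

```text
clock: 17.3
tool_pos: [0.5657, -0.0257, 0.0471]
ee_rot: [-2.382, -2.045, 0.003]
ft_force: [-1.8, -7.3, 0.5]
opening: 0.0498
finger_force: 4.1
```

```bash
python3 -c "
from h import *
st()"
```

```text
t 17.3 fx -58.0 fy 20.6 z 47.1 F fence -0.71 -7.5 0.47 op 49.8
```

step_arm([
  [0.5,0,0,0,0,0,0.09],
  [1,0,0,0,0,0,0.09],
  [1.5,0,0,0,0,0,0.09],
  [2,0,0,0,0,0,0.09],
  [2.5,0,0,0,0,0,0.09],
  [3,0,0,0,0,0,0.09],
  [3.5,0,0,0,0,0,0.09],
  [4,0,0,0,0,0,0.09],
])

```text
clock: 18.1
tool_pos: [0.5657, -0.0254, 0.0472]
ee_rot: [2.385, 2.044, -0.009]
ft_force: [-3.7, -16.6, 5.7]
opening: 0.0506
finger_force: 8.6
```

```bash
python3 -c "
from h import *
st()"
```

```text
t 18.1 fx -58.0 fy 20.9 z 47.2 F fence -1.14 -17.01 5.7 op 50.6
```

Fz fell away and then the bar stalled, so the dowel is in. I'll back off and look.

step_arm([
  [-2,0,0,0,0,0,0.09],
  [-4,0,0,0,0,0,0.09],
  [-6,0,0,0,0,0,0.09],
  [-9,0,0,0,0,0,0.09],
  [-14,0,0,0,0,0,0.09],
  [-20,0,0,0,0,0,0.09],
  [-28,0,-6,0,0,0,0.09],
  [-36,0,-30,0,0,0,0.09],
])

```text
clock: 18.9
tool_pos: [0.5597, -0.0574, 0.076]
ee_rot: [-2.379, -2.044, 0.005]
ft_force: [-0.8, -0.1, -0.6]
opening: 0.0502
finger_force: 0.0
```

Run:
```python
from h import *
st(); delta(-66,-205,110)
a=cam('side')['color'][190:290,200:360,::-1]
cv2.imwrite('pics/s7.png',cv2.convertScaleAbs(cv2.resize(a,None,fx=5,fy=5,interpolation=cv2.INTER_CUBIC),alpha=1.3))
```

```text
t 18.9 fx -59.1 fy -11.6 z 76.0 F fence -0.8 -0.26 -0.62 op 50.2
d [-193.4   -7.2  -34. ] [-0.0059 -0.0005  0.0002]
```

View pics/s7.png

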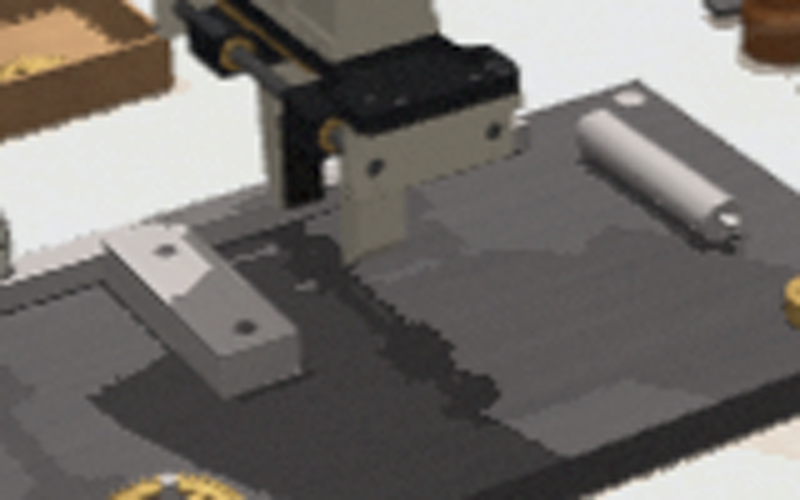

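The bar sits at the fence over the hole, with its near end down tight on the plate. The near-left bottom corner is at (225,397), the near-left top at (217,356), the near-right top at (299,333) and the far-left top at (105,240). The arbor hasn't moved.

Run:
```python
from h import *
c=cam('side')
for n,u,v,z in[('nlb',225,397,22),('nlt',217,356,44),('nlt if cocked',217,356,50),('nrt',299,333,44),('nrb',299,375,22),('flt',105,240,44),('frt',187,227,44)]:
    w=px2w(c,200+u/5,190+v/5,z/1e3)[:2]-O; print(n,(w@X*1e3).round(1),(w@Y*1e3).round(1))
# arbor ends by side view (body far/near axis) from top-view value
delta(-66,-205,110)
```

```text
nlb -103.5 64.2
nlt -105.1 67.3
nlt if cocked -113.4 71.3
nrt -108.0 31.3
nrb -105.6 31.0
flt 1.5 65.3
frt -7.7 30.9
d [-192.8   -9.7  -30.2] [ 0.0019 -0.0006 -0.0018]
```

The bar is flat and in place: the bottom and top corners fit z = 22 and 44 mm, and its centre is at y ≈ 48.5, which matches the hole. Its right side is at y ≈ 31. Next I'll go to the right of the arbor.

step_arm([
  [-10,-2,-20,0,0,0,0.09],
  [-40,-5,-34,0,0,0,0.09],
  [-75,-8,-36,0,0,0,0.09],
  [-110,-10,-36,0,0,0,0.09],
  [-145,-10,-36,0,0,0,0.09],
  [-175,-10,-36,0,0,0,0.09],
  [-193,-10,-36,0,0,0,0.09],
  [-197,-10,-36,0,0,0,0.09],
])

```text
clock: 19.8
tool_pos: [0.5208, -0.2529, 0.1129]
ee_rot: [-2.386, -2.041, 0.003]
ft_force: [-0.0, 0.3, -0.1]
opening: 0.0497
finger_force: 0.0
```

```bash
python3 -c "
from h import *
st();delta(-66,-209,48)"
```

```text
t 19.8 fx -68.0 fy -210.8 z 112.9 F fence -0.05 0.25 -0.14 op 49.7
d [ 1.9  2.2 64.9] [-0.0023  0.0002 -0.0039]
```

step_arm([
  [0,2,10,-0.002,0,-0.004,0.09],
  [0,2,22,-0.002,0,-0.004,0.09],
  [0,2,35,-0.002,0,-0.004,0.09],
  [0,2,47,-0.002,0,-0.004,0.09],
  [0,2,56,-0.002,0,-0.004,0.09],
  [0,2,61,-0.002,0,-0.004,0.09],
  [0,2,64,-0.002,0,-0.004,0.09],
  [0,2,64,-0.002,0,-0.004,0.09],
])

```text
clock: 20.6
tool_pos: [0.5237, -0.2499, 0.0488]
ee_rot: [-2.378, -2.051, -0.001]
ft_force: [-0.3, 0.9, -0.1]
opening: 0.0499
finger_force: 0.0
```

```bash
python3 -c "
from h import *
st();delta(-66,-196,48)"
```

```text
t 20.6 fx -65.6 fy -207.4 z 48.8 F fence -0.43 0.81 -0.14 op 49.9
d [11.4 -0.3  0.9] [-0.0003 -0.001   0.0044]
```

step_arm([
  [1,0,0,0,0,0.004,0.09],
  [2,0,0,0,0,0.004,0.09],
  [3.5,0,0,0,0,0.004,0.09],
  [5,0,0,0,0,0.004,0.09],
  [6.5,0,0,0,0,0.004,0.09],
  [8,0,0,0,0,0.004,0.09],
  [9.5,0,0,0,0,0.004,0.09],
  [11,0,0,0,0,0.004,0.09],
])

```text
clock: 21.4
tool_pos: [0.5253, -0.2391, 0.0491]
ee_rot: [-2.383, -2.047, -0.001]
ft_force: [0.1, -0.2, 1.2]
opening: 0.05
finger_force: 0.2
```

step_arm([
  [1.5,0,0,0,0,0,0.09],
  [3,0,0,0,0,0,0.09],
  [4.5,0,0,0,0,0,0.09],
  [6,0,0,0,0,0,0.09],
  [7.5,0,0,0,0,0,0.09],
  [9,0,0,0,0,0,0.09],
  [10.5,0,0,0,0,0,0.09],
  [12,0,0,0,0,0,0.09],
])

```text
clock: 22.2
tool_pos: [0.5272, -0.2271, 0.0491]
ee_rot: [-2.383, -2.047, -0.001]
ft_force: [0.3, -0.8, -0.5]
opening: 0.05
finger_force: 0.2
```

```bash
cat >> h.py <<'E'
def bright(c,fx,z=.033,y0=-200,y1=60):
    "bright spans along fence y at given fence x, top view"
    g=cv2.GaussianBlur(cv2.cvtColor(c['color'],cv2.COLOR_RGB2GRAY),(0,0),.8); ys=np.arange(y0,y1,.5)
    v=[]
    for y in ys:
        u=w2px(c,[*(O+X*fx/1e3+Y*y/1e3),z]); v.append(cv2.getRectSubPix(g,(1,1),tuple(map(float,u)))[0,0])
    m=np.array(v)>105; e=np.flatnonzero(np.diff(m.astype(int))); return ys[e]
E
python3 - <<'E'
from h import *
st();delta(-66,-196,48)
c=cam('top')
for fx in(-25,-40,-55,-75,-90,-105): print(fx,bright(c,fx))
E
```

```text
t 22.2 fx -65.6 fy -184.3 z 49.1 F fence 0.39 -0.79 -0.46 op 50.0
d [-11.7  -0.4   1.1] [-0.     -0.001   0.0003]
-25 [34.5]
-40 [34.5]
-55 [34.5]
-75 [34.]
-90 [34.]
-105 [35.]
```

step_arm([
  [2,0,0,0,0,0,0.09],
  [4.5,0,0,0,0,0,0.09],
  [7,0,0,0,0,0,0.09],
  [10,0,0,0,0,0,0.09],
  [13,0,0,0,0,0,0.09],
  [16,0,0,0,0,0,0.09],
  [19,0,0,0,0,0,0.09],
  [22,0,0,0,0,0,0.09],
])

```text
clock: 23.05
tool_pos: [0.5305, -0.2052, 0.0491]
ee_rot: [-2.383, -2.047, -0.001]
ft_force: [0.4, -0.2, 0.5]
opening: 0.0504
finger_force: 0.2
```

step_arm([
  [3,0,0,0,0,0,0.09],
  [6,0,0,0,0,0,0.09],
  [9,0,0,0,0,0,0.09],
  [12,0,0,0,0,0,0.09],
  [15,0,0,0,0,0,0.09],
  [18,0,0,0,0,0,0.09],
  [21,0,0,0,0,0,0.09],
  [24,0,0,0,0,0,0.09],
])

```text
clock: 23.85
tool_pos: [0.5341, -0.1815, 0.0492]
ee_rot: [-2.383, -2.047, -0.001]
ft_force: [-0.3, -0.9, 0.4]
opening: 0.05
finger_force: 0.2
```

Run:
```python
from h import *
st();delta(-66,-140,48)
c=cam('top')
print(bright(c,-30),bright(c,-100))
```

```text
t 23.9 fx -65.6 fy -138.2 z 49.2 F fence -0.15 -0.91 0.4 op 50.0
d [-1.8 -0.4  1.2] [ 0.0001 -0.001   0.0002]
[34.] [34.5]
```

step_arm([
  [3,0,0,0,0,0,0.09],
  [6,0,0,0,0,0,0.09],
  [9,0,0,0,0,0,0.09],
  [12,0,0,0,0,0,0.09],
  [15,0,0,0,0,0,0.09],
  [18,0,0,0,0,0,0.09],
  [21,0,0,0,0,0,0.09],
  [24,0,0,0,0,0,0.09],
])

```text
clock: 24.7
tool_pos: [0.5378, -0.1578, 0.0492]
ee_rot: [-2.383, -2.047, -0.001]
ft_force: [-0.2, -0.4, 0.7]
opening: 0.0505
finger_force: 0.2
```

step_arm([
  [3,0,0,0,0,0,0.09],
  [6,0,0,0,0,0,0.09],
  [9,0,0,0,0,0,0.09],
  [12,0,0,0,0,0,0.09],
  [15,0,0,0,0,0,0.09],
  [18,0,0,0,0,0,0.09],
  [21,0,0,0,0,0,0.09],
  [24,0,0,0,0,0,0.09],
])

```text
clock: 25.5
tool_pos: [0.5414, -0.1341, 0.0492]
ee_rot: [-2.383, -2.047, -0.001]
ft_force: [0.7, -0.4, 0.1]
opening: 0.0501
finger_force: 0.2
```

step_arm([
  [3,0,0,0,0,0,0.09],
  [6,0,0,0,0,0,0.09],
  [9,0,0,0,0,0,0.09],
  [12,0,0,0,0,0,0.09],
  [15,0,0,0,0,0,0.09],
  [18,0,0,0,0,0,0.09],
  [21,0,0,0,0,0,0.09],
  [24,0,0,0,0,0,0.09],
])

```text
clock: 26.3
tool_pos: [0.5449, -0.1104, 0.0492]
ee_rot: [-2.383, -2.047, -0.001]
ft_force: [-0.5, -1.3, 0.4]
opening: 0.0501
finger_force: 0.2
```

Run:
```python
from h import *
st();delta(-66,-1,48)
```

```text
t 26.3 fx -65.7 fy -66.3 z 49.2 F fence -0.31 -1.37 0.36 op 50.1
d [65.3 -0.3  1.3] [-0.     -0.001   0.0002]
```

Next I'll do two more calls at 24 mm, slowing at the end, to fy ≈ -20.

step_arm([
  [3,0,0,0,0,0,0.09],
  [6,0,0,0,0,0,0.09],
  [9,0,0,0,0,0,0.09],
  [12,0,0,0,0,0,0.09],
  [15,0,0,0,0,0,0.09],
  [18,0,0,0,0,0,0.09],
  [21,0,0,0,0,0,0.09],
  [24,0,0,0,0,0,0.09],
])

```text
clock: 27.1
tool_pos: [0.5486, -0.0866, 0.0493]
ee_rot: [-2.383, -2.047, -0.001]
ft_force: [-0.0, -1.3, -0.1]
opening: 0.0504
finger_force: 0.2
```

step_arm([
  [3,0,0,0,0,0,0.09],
  [6,0,0,0,0,0,0.09],
  [8.5,0,0,0,0,0,0.09],
  [11,0,0,0,0,0,0.09],
  [13.5,0,0,0,0,0,0.09],
  [16,0,0,0,0,0,0.09],
  [18,0,0,0,0,0,0.09],
  [20,0,0,0,0,0,0.09],
])

```text
clock: 27.9
tool_pos: [0.5516, -0.067, 0.0493]
ee_rot: [-2.383, -2.047, -0.001]
ft_force: [0.0, -0.4, 0.4]
opening: 0.0502
finger_force: 0.2
```

step_arm([
  [2,0,0,0,0,0,0.09],
  [4,0,0,0,0,0,0.09],
  [6,0,0,0,0,0,0.09],
  [8,0,0,0,0,0,0.09],
  [10,0,0,0,0,0,0.09],
  [12,0,0,0,0,0,0.09],
  [14,0,0,0,0,0,0.09],
  [16,0,0,0,0,0,0.09],
])

```text
clock: 28.7
tool_pos: [0.554, -0.0511, 0.0493]
ee_rot: [-2.383, -2.047, -0.001]
ft_force: [-0.5, 1.3, 0.6]
opening: 0.0497
finger_force: 0.2
```

Run:
```python
from h import *
st();delta(-66,-1,48)
```

```text
t 28.7 fx -65.7 fy -6.3 z 49.3 F fence -0.64 1.19 0.6 op 49.7
d [ 5.3 -0.3  1.3] [ 0.     -0.001   0.0003]
```

step_arm([
  [1,0,0,0,0,0,0.09],
  [2,0,0,0,0,0,0.09],
  [3,0,0,0,0,0,0.09],
  [3.7,0,0,0,0,0,0.09],
  [4.4,0,0,0,0,0,0.09],
  [5,0,0,0,0,0,0.09],
  [5.5,0,0,0,0,0,0.09],
  [6,0,0,0,0,0,0.09],
])

```text
clock: 29.5
tool_pos: [0.5547, -0.0461, 0.0493]
ee_rot: [-2.383, -2.046, 0.0]
ft_force: [-0.6, -4.4, 1.7]
opening: 0.0496
finger_force: 2.6
```

```bash
python3 -c "
from h import *
st()"
```

```text
t 29.5 fx -65.7 fy -1.2 z 49.3 F fence 0.02 -4.4 1.7 op 49.6
```

Arbor touches the stop as predicted. I'll hold briefly, then withdraw slowly.

step_arm([
  [0,0,0,0,0,0,0.09],
  [0,0,0,0,0,0,0.09],
  [-0.5,0,0,0,0,0,0.09],
  [-1,0,0,0,0,0,0.09],
  [-2,0,0,0,0,0,0.09],
  [-4,0,0,0,0,0,0.09],
  [-8,0,0,0,0,0,0.09],
  [-14,0,0,0,0,0,0.09],
])

```text
clock: 30.3
tool_pos: [0.5529, -0.059, 0.0493]
ee_rot: [-2.382, -2.047, -0.002]
ft_force: [-0.2, 0.1, -0.3]
opening: 0.0502
finger_force: 0.0
```

step_arm([
  [-8,0,0,0,0,0,0.09],
  [-18,0,-10,0,0,0,0.09],
  [-30,0,-40,0,0,0,0.09],
  [-60,-10,-70,0,0,0,0.09],
  [-100,-20,-90,0,0,0,0.09],
  [-145,-40,-100,0,0,0,0.09],
  [-190,-60,-100,0,0,0,0.09],
  [-230,-80,-100,0,0,0,0.09],
])

```text
clock: 31.1
tool_pos: [0.4374, -0.2776, 0.1504]
ee_rot: [2.384, 2.044, 0.001]
ft_force: [0.1, -0.9, 0.5]
opening: 0.0506
finger_force: 0.0
```

Run:
```python
from h import *
st()
c=cam('top','t8.png')
for fx in(-12,-25,-40,-55,-75,-90,-105,-113): print(fx,bright(c,fx,z=.033,y0=-120,y1=90),bright(c,fx,z=.044,y0=-120,y1=90))
g=cv2.cvtColor(c['color'],cv2.COLOR_RGB2GRAY)
for fx in(-25,-60,-100):
  print(fx,[int(g[tuple(int(round(t)) for t in w2px(c,[*(O+X*fx/1e3+Y*y/1e3),.033])[::-1])]) for y in range(-6,76,2)])
```

```text
t 31.1 fx -146.8 fy -247.8 z 150.4 F fence 0.26 -0.89 0.47 op 50.6
-12 [34.5 71. ] [33.  68.5]
-25 [14.5 28.5 34.5 71. ] [13.5 26.5 32.5 47.5 53.5 68.5]
-40 [15.  29.  34.  70.5] [13.5 27.  32.5 68.5]
-55 [15.  29.  34.5 70.5] [13.5 27.  32.5 68.5]
-75 [15.  29.5 33.5 71. ] [13.5 28.  32.  68.5]
-90 [15.5 29.5 33.5 71. ] [13.5 28.  32.  68.5]
-105 [15.5 30.  34.5 70. ] [14.  28.  32.5 68. ]
-113 [15.5 29.5] [14. 28.]
-25 [72, 73, 76, 78, 70, 71, 71, 70, 72, 77, 98, 112, 119, 129, 133, 139, 129, 114, 99, 81, 87, 121, 139, 144, 145, 146, 142, 130, 117, 108, 111, 126, 130, 141, 143, 149, 145, 139, 120, 87, 77]
-60 [72, 74, 73, 74, 72, 71, 68, 66, 67, 89, 107, 119, 129, 139, 140, 135, 128, 109, 91, 91, 92, 119, 140, 145, 146, 143, 144, 143, 149, 144, 145, 141, 144, 144, 146, 144, 144, 143, 128, 104, 80]
-100 [76, 72, 76, 74, 77, 76, 70, 61, 65, 71, 87, 100, 120, 133, 140, 143, 137, 119, 110, 86, 93, 121, 140, 144, 146, 145, 143, 142, 142, 136, 121, 136, 141, 143, 144, 145, 147, 141, 112, 87, 73]
```

The top view shows the stop square, spanning y = 32.4–68.5 mm, and the arbor alongside it. The arbor may be skewed by about 0.7°, which could leave a sub-mm gap at its far end. I'll press once more gently with a wider finger stance and compare.

```bash
python3 -c "
from h import *
delta(-66,-35,110);delta(-66,-22,49.3)"
```

```text
d [221.8  83.3  38.4] [-0.0028  0.0042 -0.0098]
d [235.   83.3  99.1] [-0.0028  0.0042 -0.0098]
```

step_arm([
  [40,15,5,0,0,-0.005,0.52],
  [85,32,12,0,0,-0.005,0.52],
  [130,50,20,0,0,-0.005,0.52],
  [170,65,28,0,0,-0.005,0.52],
  [200,77,34,0,0,-0.005,0.52],
  [215,82,37,0,0,-0.005,0.52],
  [217,83,38,0,0,-0.005,0.52],
  [217,83,38,0,0,-0.005,0.52],
])

```text
clock: 31.95
tool_pos: [0.5532, -0.074, 0.1113]
ee_rot: [-2.378, -2.052, 0.001]
ft_force: [-0.8, 0.1, 0.2]
opening: 0.0703
finger_force: 0.0
```

```bash
python3 -c "
from h import *
st();delta(-66,-22,49.3)"
```

```text
t 31.9 fx -63.0 fy -29.1 z 111.3 F fence -0.79 -0.02 0.21 op 70.3
d [ 7.1 -2.9 62. ] [-0.0006  0.0001  0.0045]
```

step_arm([
  [0,-3,12,0,0,0.0045,0.52],
  [0,-3,27,0,0,0.0045,0.52],
  [0,-3,42,0,0,0.0045,0.52],
  [0,-3,53,0,0,0.0045,0.52],
  [0,-3,59,0,0,0.0045,0.52],
  [0,-3,62,0,0,0.0045,0.52],
  [3,-3,62,0,0,0.0045,0.52],
  [6,-3,62,0,0,0.0045,0.52],
])

```text
clock: 32.75
tool_pos: [0.552, -0.066, 0.0497]
ee_rot: [-2.383, -2.047, -0.002]
ft_force: [-0.4, 0.1, 0.0]
opening: 0.0697
finger_force: 0.0
```

```bash
python3 -c "
from h import *
st();delta(-66,-1,49.3)"
```

```text
t 32.8 fx -65.4 fy -21.3 z 49.7 F fence -0.37 0.03 0.03 op 69.7
d [20.3 -0.6  0.4] [ 0.0007 -0.0011  0.0006]
```

step_arm([
  [3,0,0,0,0,0,0.52],
  [6,0,0,0,0,0,0.52],
  [9,0,0,0,0,0,0.52],
  [11,0,0,0,0,0,0.52],
  [13,0,0,0,0,0,0.52],
  [15,0,0,0,0,0,0.52],
  [16.5,0,0,0,0,0,0.52],
  [18,0,0,0,0,0,0.52],
])

```text
clock: 33.55
tool_pos: [0.5544, -0.0483, 0.0493]
ee_rot: [-2.382, -2.047, -0.001]
ft_force: [-0.1, -0.5, -0.3]
opening: 0.0698
finger_force: 0.0
```

step_arm([
  [0.5,0,0,0,0,0,0.52],
  [1,0,0,0,0,0,0.52],
  [1.5,0,0,0,0,0,0.52],
  [2,0,0,0,0,0,0.52],
  [2.5,0,0,0,0,0,0.52],
  [3,0,0,0,0,0,0.52],
  [3.5,0,0,0,0,0,0.52],
  [4,0,0,0,0,0,0.52],
])

```text
clock: 34.35
tool_pos: [0.5548, -0.046, 0.0493]
ee_rot: [2.383, 2.046, -0.001]
ft_force: [-1.4, -8.7, 2.8]
opening: 0.0698
finger_force: 3.7
```

```bash
python3 -c "
from h import *
st();print(env.sense()['wrist_torque'].round(2));delta(-66,-1,49.3)"
```

```text
t 34.4 fx -65.7 fy -1.1 z 49.3 F fence -0.05 -8.77 2.84 op 69.8
[-1.6   0.11  0.06]
d [ 0.1 -0.3  0. ] [-0.0003  0.0009 -0.0004]
```

step_arm([
  [-0.4,0,0,0,0,0,0.52],
  [-0.8,0,0,0,0,0,0.52],
  [-1.2,0,0,0,0,0,0.52],
  [-1.6,0,0,0,0,0,0.52],
  [-2.2,0,0,0,0,0,0.52],
  [-4,0,0,0,0,0,0.52],
  [-8,0,0,0,0,0,0.52],
  [-14,0,0,0,0,0,0.52],
])

```text
clock: 35.15
tool_pos: [0.553, -0.0577, 0.0493]
ee_rot: [-2.381, -2.048, -0.002]
ft_force: [0.9, -0.5, -0.5]
opening: 0.0698
finger_force: 0.0
```

step_arm([
  [-8,0,0,0,0,0,0.52],
  [-18,0,-10,0,0,0,0.52],
  [-30,0,-40,0,0,0,0.52],
  [-60,-10,-70,0,0,0,0.52],
  [-100,-20,-90,0,0,0,0.52],
  [-145,-40,-100,0,0,0,0.52],
  [-190,-60,-100,0,0,0,0.52],
  [-230,-80,-100,0,0,0,0.52],
])

```text
clock: 35.95
tool_pos: [0.4376, -0.2767, 0.1504]
ee_rot: [2.383, 2.045, 0.001]
ft_force: [0.8, -0.1, 0.5]
opening: 0.0693
finger_force: 0.0
```

step_arm([
  [0,0,0,0,0,0,0.52],
  [0,0,0,0,0,0,0.52],
  [0,0,0,0,0,0,0.52],
  [0,0,0,0,0,0,0.52],
  [0,0,0,0,0,0,0.52],
  [0,0,0,0,0,0,0.52],
  [0,0,0,0,0,0,0.52],
  [0,0,0,0,0,0,0.52],
])

```text
clock: 36.75
tool_pos: [0.4393, -0.2734, 0.149]
ee_rot: [-2.381, -2.048, -0.001]
ft_force: [-0.6, 0.0, -0.6]
opening: 0.0699
finger_force: 0.0
```

Run:
```python
from h import *
st()
c=cam('top','t9.png')
for fx in(-25,-40,-55,-75,-90,-105): print(fx,bright(c,fx,z=.033,y0=-120,y1=90))
a=cv2.imread('pics/t8.png');b=cv2.imread('pics/t9.png');o=cv2.imread('pics/top0.png')
print('diff stop/arbor',cv2.absdiff(a,b)[130:215,215:275].mean())
f=lambda p,z: px2w(c,p[0],p[1],z)
for n,im in(('0',o),('9',b)):
    h=cv2.inRange(cv2.cvtColor(im,cv2.COLOR_BGR2HSV),(20,100,60),(35,255,255))
    for r in((205,240,160,200),(235,262,315,345)):
        m=cv2.moments(h[r[0]:r[1],r[2]:r[3]],True); print(n,r[2]+m['m10']/m['m00'],r[0]+m['m01']/m['m00'])
```

```text
t 36.8 fx -145.5 fy -243.4 z 149.0 F fence -0.56 -0.07 -0.56 op 69.9
-25 [14.5 28.5 34.5 71. ]
-40 [14.5 29.  34.  70.5]
-55 [14.5 29.  34.  70.5]
-75 [15.  29.5 33.5 71. ]
-90 [15.5 29.5 33.5 71. ]
-105 [15.5 30.  35.  70. ]
diff stop/arbor 2.1005882352941176
0 180.9228855721393 223.2810945273632
0 328.4779411764706 249.3014705882353
9 180.98004987531172 223.2793017456359
9 328.484375 249.1875
```

Run:
```python
from h import *
acc=np.mean([cam('top')['color'].astype(float).mean(2) for _ in range(12)],0).astype(np.float32); c=cam('top')
def prof(fx,ys,z): return np.array([cv2.getRectSubPix(acc,(1,1),tuple(map(float,w2px(c,[*(O+X*fx/1e3+Y*y/1e3),z]))))[0,0] for y in ys])
def cross(ys,v,t,up):
    for i in range(len(v)-1):
        if (v[i]<t<=v[i+1]) if up else (v[i]>=t>v[i+1]): return ys[i]+(t-v[i])/(v[i+1]-v[i])*(ys[1]-ys[0])
    return np.nan
fxs=np.array([f for f in range(-104,-19,3)]); rows=[]
for fx in fxs:
    ya=np.arange(5,32,.25); a=prof(fx,ya,.033)
    ys=np.arange(31,50,.25); s=prof(fx,ys,.044); yl=np.arange(60,80,.25); l=prof(fx,yl,.044)
    rows.append([cross(ya,a,100,True),cross(ya[40:],a[40:],105,False),cross(ys-2,prof(fx,ys-2,.044),115,True),cross(yl,l,110,False),ya[a.argmax()],s.min() if 0 else prof(fx,np.arange(26,34,.25),.038).min()])
r=np.array(rows); 
for k,n in enumerate(['arbR','arbL','stopR','stopL','peak','gapmin']):
    m=~np.isnan(r[:,k]); p=np.polyfit(fxs[m],r[m,k],1); print(n,'slope deg',np.degrees(p[0]).round(2),'mean',r[m,k].mean().round(2))
fy=[]; xs=np.arange(-140,130,5)
for y in xs:
    zx=np.arange(-6,6,.25); v=[cv2.getRectSubPix(acc,(1,1),tuple(map(float,w2px(c,[*(O+X*q/1e3+Y*y/1e3),.036]))))[0,0] for q in zx]
    fy.append(cross(zx,np.array(v),110,True))
fy=np.array(fy); m=~np.isnan(fy)&~((xs>0)&(xs<80)); print('fence slope',np.degrees(np.polyfit(xs[m],fy[m],1)[0]).round(2),fy[m].mean().round(2)); print(r[::4,5].round())
```

```text
arbR slope deg -0.35 mean 14.5
arbL slope deg -0.87 mean 29.3
stopR slope deg 0.12 mean 33.3
stopL slope deg 0.1 mean 68.49
peak slope deg -0.5 mean 22.64
gapmin slope deg -5.96 mean 85.49
fence slope 0.02 2.48
[92. 94. 87. 81. 81. 89. 89. 72.]
```

The stop is square to within 0.1°. The arbor reads about 0.4–0.6° skewed, with its far end possibly off by up to 1 mm. I'll nudge the far end with the gripper yawed 1° so that finger leads.

```bash
python3 -c "
from h import *
st();delta(-66,-29,111)"
```

```text
t 37.5 fx -145.5 fy -243.7 z 149.1 F fence 0.15 0.69 -0.48 op 69.7
d [214.6  79.7  38.3] [ 0.0001 -0.001   0.0008]
```

step_arm([
  [40,15,5,0,0,-0.02,0.52],
  [85,32,12,0,0,-0.02,0.52],
  [130,50,20,0,0,-0.02,0.52],
  [170,65,28,0,0,-0.02,0.52],
  [200,75,34,0,0,-0.02,0.52],
  [212,79,37,0,0,-0.02,0.52],
  [214,79,38,0,0,-0.02,0.52],
  [214,79,38,0,0,-0.02,0.52],
])

```text
clock: 38.25
tool_pos: [0.5489, -0.075, 0.1111]
ee_rot: [-2.362, -2.07, 0.001]
ft_force: [-0.2, -0.5, 0.3]
opening: 0.0698
finger_force: 0.0
```

step_arm([
  [0,0,12,0,0,0,0.52],
  [0,0,27,0,0,0,0.52],
  [0,0,42,0,0,0,0.52],
  [0,0,53,0,0,0,0.52],
  [0,0,59,0,0,0,0.52],
  [0,0,61,0,0,0,0.52],
  [3,0,61,0,0,0,0.52],
  [6,0,61,0,0,0,0.52],
])

```text
clock: 39.05
tool_pos: [0.5507, -0.0677, 0.0508]
ee_rot: [-2.362, -2.071, -0.002]
ft_force: [-0.1, 0.5, -0.2]
opening: 0.0696
finger_force: 0.0
```

```bash
python3 -c "
from h import *
st();delta(-66,-3,49.3)"
```

```text
t 39.0 fx -66.5 fy -23.2 z 50.8 F fence -0.2 0.42 -0.2 op 69.6
d [20.2  0.9  1.5] [ 0.0009 -0.0011  0.0207]
```

step_arm([
  [3,0,0,0,0,0,0.52],
  [6,0,0,0,0,0,0.52],
  [9,0,0,0,0,0,0.52],
  [12,0,0,0,0,0,0.52],
  [14,0,0,0,0,0,0.52],
  [16,0,0,0,0,0,0.52],
  [17.5,0,0,0,0,0,0.52],
  [19,0,0,0,0,0,0.52],
])

```text
clock: 39.85
tool_pos: [0.5528, -0.0491, 0.0503]
ee_rot: [-2.362, -2.071, -0.001]
ft_force: [0.6, -0.1, -0.1]
opening: 0.0701
finger_force: 0.0
```

step_arm([
  [0.5,0,0,0,0,0,0.52],
  [1,0,0,0,0,0,0.52],
  [1.5,0,0,0,0,0,0.52],
  [2,0,0,0,0,0,0.52],
  [2.5,0,0,0,0,0,0.52],
  [3,0,0,0,0,0,0.52],
  [3,0,0,0,0,0,0.52],
  [3,0,0,0,0,0,0.52],
])

```text
clock: 40.65
tool_pos: [0.5531, -0.0466, 0.0503]
ee_rot: [-2.362, -2.071, -0.001]
ft_force: [0.2, -2.7, 0.4]
opening: 0.0695
finger_force: 1.3
```

```bash
python3 -c "
from h import *
st();print(env.sense()['wrist_torque'].round(2));delta(-66,-1,49.3)"
```

```text
t 40.6 fx -67.3 fy -2.0 z 50.3 F fence 0.56 -2.6 0.42 op 69.5
[-0.55 -0.07 -0.1 ]
d [1.  1.3 1. ] [-0.     -0.0005  0.0203]
```

step_arm([
  [0.5,0,0,0,0,0,0.52],
  [1,0,0,0,0,0,0.52],
  [1,0,0,0,0,0,0.52],
  [0.5,0,0,0,0,0,0.52],
  [0,0,0,0,0,0,0.52],
  [-1,0,0,0,0,0,0.52],
  [-4,0,0,0,0,0,0.52],
  [-12,0,0,0,0,0,0.52],
])

```text
clock: 41.45
tool_pos: [0.5517, -0.0568, 0.0504]
ee_rot: [-2.359, -2.073, -0.003]
ft_force: [0.7, -0.1, -0.5]
opening: 0.0699
finger_force: 0.0
```

step_arm([
  [-8,0,0,0,0,0,0.52],
  [-18,0,-10,0,0,0,0.52],
  [-30,0,-40,0,0,0,0.52],
  [-60,-10,-70,0,0,0,0.52],
  [-100,-20,-90,0,0,0,0.52],
  [-145,-40,-100,0,0,0,0.52],
  [-190,-60,-100,0,0,0,0.52],
  [-220,-80,-100,0,0,0,0.52],
])

```text
clock: 42.25
tool_pos: [0.4416, -0.27, 0.1513]
ee_rot: [2.365, 2.066, 0.0]
ft_force: [-0.4, -0.2, -0.5]
opening: 0.0698
finger_force: 0.0
```

step_arm([
  [0,0,0,0,0,0,0.52],
  [0,0,0,0,0,0,0.52],
  [0,0,0,0,0,0,0.52],
  [0,0,0,0,0,0,0.52],
  [0,0,0,0,0,0,0.52],
  [0,0,0,0,0,0,0.52],
  [0,0,0,0,0,0,0.52],
  [0,0,0,0,0,0,0.52],
])

```text
clock: 43.05
tool_pos: [0.4437, -0.2656, 0.15]
ee_rot: [-2.361, -2.071, -0.001]
ft_force: [-0.5, -0.3, 0.1]
opening: 0.0698
finger_force: 0.0
```

Run:
```python
from h import *
st(); c=cam('top')
for fx in(-25,-40,-55,-75,-90,-105): print(fx,bright(c,fx,z=.033,y0=-120,y1=90))
b=cv2.imread('pics/t9.png'); print(cv2.absdiff(b,c['color'][:,:,::-1].copy())[130:215,215:275].mean())
```

```text
t 43.0 fx -142.4 fy -235.0 z 150.0 F fence -0.48 -0.37 0.06 op 69.8
-25 [15.  29.  34.5 71. ]
-40 [15. 29. 34. 71.]
-55 [15.  29.  34.  70.5]
-75 [15.  29.5 33.5 71. ]
-90 [15.5 29.5 33.5 71. ]
-105 [15.5 29.5 35.  70. ]
2.244248366013072
```

The image barely changed (noise level), so the arbor lies flush against the stop. I'm handing in.

```bash
python3 -c "
from h import *
print(env.close_job())"
```

```text
the job is handed in; nothing more can be done
None
```

The job is handed in at about 43 s: the stop bar's dowel is in its hole with the bar flat and square to the fence, the arbor lies still against its side within the camera's roughly 1 mm precision, and the wheel and spacer have not moved.

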